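Steady the load-cell hook and hang the check weight

ROBOT

A 7-joint arm with a two-finger parallel gripper is mounted at the origin on the work surface. World frame = base frame: x ahead of the robot, y to its left, z up, the work surface at z = 0. Lengths are in m, angles in rad, forces in N, time in s.
With the tool pointing down it reaches from about 0.425 to 0.875 m from the base axis. Payload 4.7 kg.
Tool frame: the origin (TCP) lies at the very end of the fingers, on their centre line; the grasp point (between the pads) lies 19 mm behind it; z points along the fingers, y is the direction in which the jaws open and shut (so a half turn about z gives the same grasp; the last joint's range is limited). The gripper opens to 87 mm and grips with 3 to 60 N. Pads are 19 mm wide; open, the fingers measure 117 mm over their backs; the gripper's body (75 mm by 190 mm) begins 51 mm behind the grasp point.
Start: joints at [1.152, 0.321, -0.07, 1.45, 0.023, 1.371, -0.057], TCP at [0.273, -0.59, 0.223] pointing down, gripper open.
Joint ranges: [-2.86, 2.86], [-0.3, 2.09], [-1.38, 1.24], [0.06, 2.45], [-1.56, 4.7], [0.09, 2.05], [-2.69, 2.69]. Speed limits (rad/s): [2.57, 2.57, 3.14, 3.14, 3.14, 3.14, 3.14].

INTERFACE

Orientations are given as a unit quaternion [x, y, z, w].
In Python, from bench import robot gives the robot as it stands.
- The arm moves only by the shell command python3 -m handwheel 'ROWS' [FORCE]. ROWS is JSON, a list of rows, each a list of 7 numbers: the turn, a rotation vector about the world's x, y, z in rad, then the shift along the world's x, y, z in mm, then the opening, from -1 (shut) to 1 (fully open), so that 0 is half open. A call has 1 to 12 rows; each row is the pose to reach, as a shift and turn from the pose measured when the call began; what a row does not reach only later rows make up. A row lasts 1/8 s, in which the tool goes at most 62.5 mm and 10.7 degrees, less where a joint would pass 70% of its speed; a pose out of reach is approached as far as the arm can. A call with a gripper value outside its range is refused whole. The fingers move at their own pace and stop on an object; FORCE is the grip in N (left out, the last holds). Time passes only in rows, so rows that repeat a pose let the fingers close. It gives the time, the measured TCP pose, the force and the opening at its end, in the units of the state.
- robot.read_state(): the state, without advancing time (a new reading comes with each control period).
- robot.get_image(name): name is "side" or "top"; returns a dict with "image" (480x640x3 uint8, red, green, blue), "fx", "fy", "cx", "cy" (pixels), "R" (3x3) and "t" (3): a world point X has camera coordinates R X + t. Camera axes: x right, y down, z forward; pixel columns grow to the right and rows downward; lengths in m; the calibration is good to about 2 mm. A picture is of the moment at which its call begins. There is no depth.
- robot.sign_off(): hands the job in, once; it reports no verdict.
The state is a dict: "time": time; "joint_positions": joint angles; "joint_vel": joint speeds; "joint_torque": joint torques, N m; "eef_pos": TCP position; "ee_rot": TCP orientation; "contact_force": force on the tool from outside, world axes, zero at the start; "moment": the same for the moment, N m; "gripper_width": opening from 0.0 (shut) to 1.0 (fully open).
Only numpy, scipy, OpenCV 4.12 (cv2) and the standard library are available. Lean on these libraries where they do the work, as an engineer would, in place of code of your own. Each camera call takes 0.05 s, during which the arm holds its last target.

TASK

The orange drop hook under the load cell has been knocked and is swinging from side to side. First steady it with a touch of the gripper and take the gripper away, so that it hangs still by itself; only then pick up the brass weight and hang it by its eye on the orange arm of the hook, so that it hangs quietly, free of the gripper and clear of the bench. Leave the steel weight standing where it is.

Things in the scene. Friction and masses are not known exactly. Their poses are not given: they have to be found in the camera images.
- brass_weight: Brass check weight, about 0.4 kg, 128 mm tall; origin: centre of underside, z up. Disc 48 mm across, 30 high. Above it an eye of 8 mm bar in the y-z plane, open along x: 46 mm wide (y), its inside from 36 mm up to a peak at 91 mm. On top a grip tab, 24 (x) by 14 mm (y), 96 to 128 mm up: pinch it from above across y at 114 mm. Same after a half turn.
- steel_weight: The same weight in grey steel, same origin and axes: a bystander that must stay standing. Brass weight, steel weight and a white jar with a blue lid stand in any order on the left of the bench, at least 100 mm apart centre to centre.
- hook_home (a point): Fixed point: where the middle of the hook's orange arm (level 10 mm bar, its centre line) is at rest, 180 mm above the bench. z up; x along the arm, from free tip to upright rod; y the swing direction. Rod (to a pivot 165 mm above) at x = +90 mm; arm bends up at -35 to a tip at -47 mm, top 20 mm above this point. Load cell and stand lie beyond the rod, nothing over the arm.
- drop_hook (a joint): Swing of the hook about the level axis through its pivot, parallel to the orange arm, rad: 0 hanging straight down, positive towards hook_home's +y. The arm moves 165 mm x sin(angle) sideways. Hook 0.12 kg, almost no friction: untouched it swings up to 0.4 rad either way, about 0.75 s to and fro, for over a minute.
Not all that is in view belongs to the job. What is meant by the brass_weight is not pink or turquoise, and is the smaller of those in its own colour.

How it is judged:
On the way:
1. the hook hangs still by itself (within 0.09 rad of straight down for 0.9 s), the fingers touching nothing and the brass weight still standing on the bench (value of joint drop_hook between -0.09 and 0.09 rad and contact force between the fingers and anything else below 0.01 N and height (world z) of brass_weight below 0.01 m), for 0.9 s.
At the end, for the whole second after the job is handed in: The brass weight hangs by its eye on the orange arm, its underside 70 to 112 mm below the arm's rest height, between tip and rod, within 35 mm sideways of hook_home, upright within 15 degrees, slower than 0.2 m/s; the hook is within 0.12 rad of straight down (x of brass_weight in the frame of hook_home between -0.042 and 0.09 m and y of brass_weight in the frame of hook_home between -0.035 and 0.035 m and z of brass_weight in the frame of hook_home between -0.112 and -0.07 m and value of joint drop_hook between -0.12 and 0.12 rad and angle between brass_weight's own z axis and vertical below 0.26 rad and linear speed of brass_weight below 0.2 m/s); the robot touches nothing.
It fails at once if the steel weight is moved more than 30 mm or tipped (distance of steel_weight from where it was at the start of the episode above 0.03 m or angle between steel_weight's own z axis and vertical above 0.35 rad).
It also fails if it takes over 72 s, if anything falls off the work surface, if the arm or the gripper's body presses on something with over 40 N, if the wrist force passes 120 N, or if a joint passes its speed limit or range.

## Working session

There is one attempt and no reset: what is moved stays moved. The work goes in short steps, Python scripts to look and compute and a shell command to move; the robot and the scene stay as the last step left them, time stands still between calls to the robot, and variables do not carry over. Pictures are saved under pics/ and viewed, and the job is handed in when it is done.

```bash
ls; mkdir -p pics
cat > h.py <<'E'
import numpy as np, cv2
from bench import robot
def snap(n,f):
    d=robot.get_image(n); cv2.imwrite(f,d["image"][:,:,::-1]); return d
def cam(d):
    R=np.array(d["R"]);t=np.array(d["t"]);K=np.array([[d["fx"],0,d["cx"]],[0,d["fy"],d["cy"]],[0,0,1]]);return K,R,t
def plane(d,u,v,z):
    K,R,t=cam(d); c=-R.T@t; r=R.T@np.linalg.inv(K)@np.array([u,v,1.]); return c+r*(z-c[2])/r[2]
def proj(d,X):
    K,R,t=cam(d); p=K@(R@np.array(X)+t); return p[:2]/p[2]
def tri(d1,p1,d2,p2):
    A=[];
    P=[]
    for d in(d1,d2):
        K,R,t=cam(d);P.append(K@np.c_[R,t])
    X=cv2.triangulatePoints(P[0],P[1],np.array(p1,float).reshape(2,1),np.array(p2,float).reshape(2,1))[:,0];return X[:3]/X[3]
E
python3 - <<'E'
from h import *
s=robot.read_state();print(s)
for n in("side","top"):
    d=snap(n,f"pics/{n}0.png");K,R,t=cam(d);print(n,K.tolist(),(-R.T@t).round(3),R.round(3).tolist())
E
```

```text
pics
{'time': 0.0, 'joint_positions': array([ 1.1521145 ,  0.3217978 , -0.07011745,  1.45168727,  0.02257178,
        1.37079264, -0.05690173]), 'joint_vel': array([-0.00077617,  0.00117834, -0.00036171, -0.00017651,  0.00137585,
       -0.00073089, -0.00019304]), 'joint_torque': array([ 4.26322285e-04, -4.91281486e+01, -4.03501410e-01, -3.12525702e+01,
       -6.39788643e-02,  4.38749744e-02,  1.61533899e-04]), 'eef_pos': array([ 0.27235615, -0.58957207,  0.22147197]), 'ee_rot': array([ 9.76672409e-01,  2.14732638e-01, -2.33606491e-04, -9.19755822e-04]), 'contact_force': array([1.01420562, 0.2436843 , 0.10617184]), 'moment': array([-0.02911462, -0.01099821, -0.00677329]), 'gripper_width': 1.0001001837008283}
side [[475.48616377539076, 0.0, 320.5787492464582], [0.0, 475.48616377539076, 239.0131594020579], [0.0, 0.0, 1.0]] [ 0.314 -0.608  0.787] [[0.959, -0.283, 0.022], [-0.156, -0.591, -0.791], [0.237, 0.755, -0.611]]
top [[440.7891679704955, 0.0, 315.83241610606814], [0.0, 440.7891679704955, 236.27702791520116], [0.0, 0.0, 1.0]] [0.458 0.066 1.004] [[0.023, -1.0, 0.004], [-0.995, -0.023, -0.097], [0.097, -0.001, -0.995]]
```

View pics/side0.png

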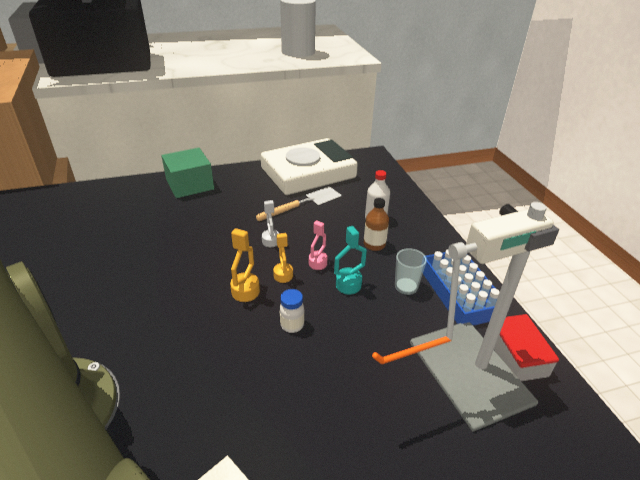

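View pics/top0.png

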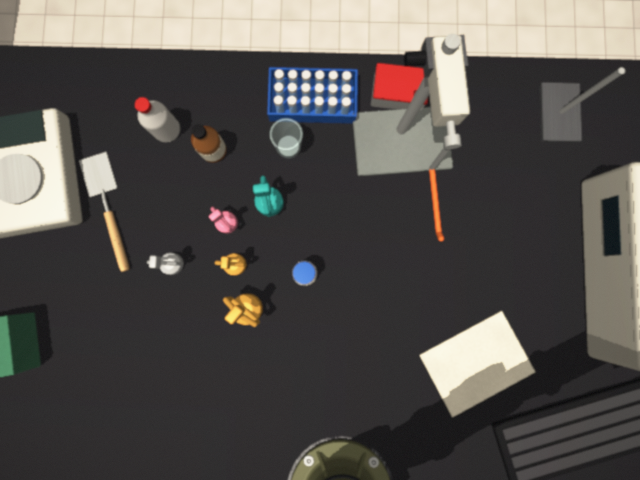

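Run:
```python
from h import *
a=cv2.imread("pics/side0.png")[200:320,200:400]; b=cv2.imread("pics/top0.png")[170:350,130:330]
a=cv2.resize(a,None,fx=3,fy=3,interpolation=2);b=cv2.resize(b,None,fx=2,fy=2,interpolation=2)
o=np.zeros((730,600,3),np.uint8);o[:360]=a;o[365:725,:400]=b[:360]
cv2.imwrite("pics/crop.png",cv2.resize(o,None,fx=.82,fy=.82))
# swing
T=[]
for i in range(16):
    t=robot.read_state()["time"];d=robot.get_image("top");h=cv2.cvtColor(d["image"],cv2.COLOR_RGB2HSV)
    m=cv2.inRange(h,(4,180,120),(15,255,255));m[:, :380]=0
    v,u=np.nonzero(m); 
    # u at both ends
    lo=np.percentile(v,90);hi=np.percentile(v,10)
    k=np.polyfit(v,u,1); print(round(t,3),len(v),v.min(),v.max(),np.polyval(k,[180,235]).round(1))
```

```text
0.1 419 171 241 [421.6 428. ]
0.15 421 172 242 [411.6 418.1]
0.2 424 172 242 [404.3 410.9]
0.25 413 172 242 [400.6 407.2]
0.3 416 172 242 [400.9 407.7]
0.35 426 172 242 [405.3 411.9]
0.4 422 172 242 [413.  419.5]
0.45 421 171 241 [423.3 429.7]
0.5 409 170 240 [434.2 440.6]
0.55 422 169 239 [444.1 450.5]
0.6 432 168 239 [451.3 457.4]
0.65 428 167 238 [454.3 460.3]
0.7 425 168 239 [452.4 458.6]
0.75 422 169 239 [446.3 452.5]
0.8 410 170 240 [437.  443.4]
0.85 418 171 241 [426.1 432.5]
```

View pics/crop.png

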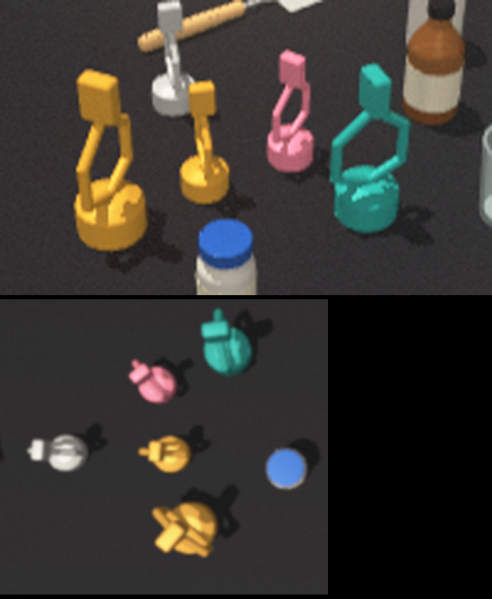

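Run:
```python
from h import *
a=cv2.imread("pics/side0.png")[222:292,260:310]; b=cv2.imread("pics/top0.png")[243:283,205:260]
a=cv2.resize(a,None,fx=8,fy=8,interpolation=2);b=cv2.resize(b,None,fx=7,fy=7,interpolation=2)
o=np.zeros((570,800,3),np.uint8);o[:560,:400]=a;o[:280,410:410+385]=b
cv2.imwrite("pics/crop2.png",o)
ds=robot.get_image("side");dt=robot.get_image("top")
for n,d,x0 in(("side",ds,0),("top",dt,0)):
    h=cv2.cvtColor(d["image"],cv2.COLOR_RGB2HSV)
    m=cv2.inRange(h,(16,150,90),(28,255,255))
    c,_=cv2.findContours(m,0,1)
    for q in c:
        if cv2.contourArea(q)>60: print(n,cv2.boundingRect(q),cv2.contourArea(q))
    m=cv2.inRange(h,(5,200,150),(14,255,255))
    # grip
```

```text
side (273, 233, 20, 50) 509.5
side (230, 228, 30, 74) 1429.5
top (223, 294, 39, 33) 909.0
top (215, 253, 31, 23) 421.5
```

View pics/crop2.png

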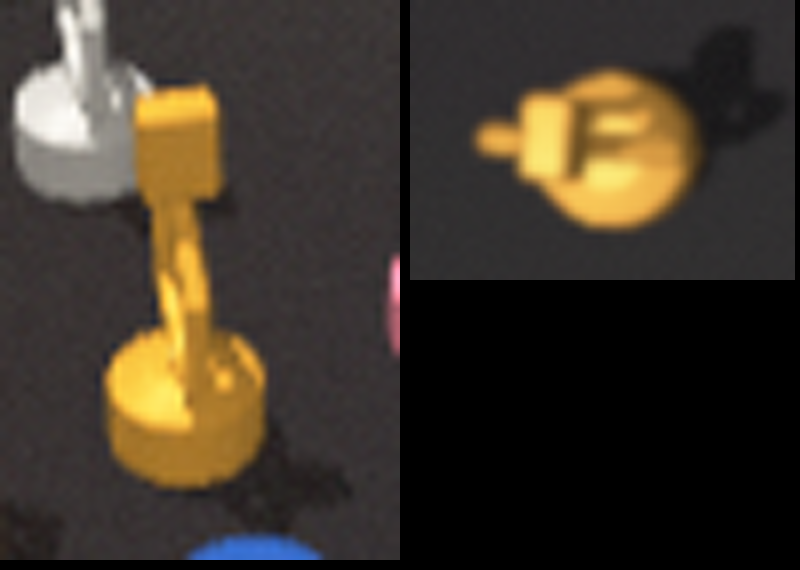

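Run:
```python
from h import *
ds=robot.get_image("side");dt=robot.get_image("top")
print("tab tri",tri(ds,(281.9,235.1),dt,(223.6,262.3)))
print("tab plane",plane(dt,223.6,262.3,.128),plane(ds,281.9,235.1,.128))
print("disc plane",plane(dt,234.2,264.4,.03))
# tab top edges in top: corners
for p in((525,95),(575,97),(570,180),(522,176)): print(plane(dt,205+(p[0]-410)/7,243+p[1]/7,.128).round(4))
X=plane(dt,223.6,262.3,.128);X[2]=0
print("foot proj side",proj(ds,X),"disc bottom near ~",260+185/8,222+450/8)
# steel, jar, large
for n,p,z in(("steel",(155,263),.128),("jar",(304,272),.07),("bigtop",(237,313),.18),("steeldisc",(172,263),.03)): print(n,plane(dt,*p,z).round(3))
# hook arm: extremes
for t,(u1,u2),v0 in((.25,(400.6,407.2),0),(.65,(454.3,460.3),0)):
    print(plane(dt,u1,180,.19),plane(dt,u2,235,.19))
for i in range(2):
  d=robot.get_image("side")
cv2.imwrite("pics/hookS.png",cv2.resize(d["image"][180:440,340:580,::-1],None,fx=2.2,fy=2.2,interpolation=2))
```

```text
tab tri [0.48758411 0.24676518 0.12514444]
tab plane [0.48647658 0.24637295 0.128     ] [0.48769898 0.24288009 0.128     ]
disc plane [0.48562578 0.24301457 0.03      ]
[0.4977 0.2512 0.128 ]
[0.4975 0.237  0.128 ]
[0.474  0.2374 0.128 ]
[0.4748 0.251  0.128 ]
foot proj side [282.5431302  275.87209929] disc bottom near ~ 283.125 278.25
steel [0.482 0.382 0.128]
jar [0.472 0.088 0.07 ]
bigtop [0.392 0.207 0.18 ]
steeldisc [0.486 0.38  0.03 ]
[ 0.64643984 -0.0922095   0.19      ] [ 0.54278902 -0.10489106  0.19      ]
[ 0.64880787 -0.19325729  0.19      ] [ 0.54505619 -0.2036094   0.19      ]
```

View pics/hookS.png

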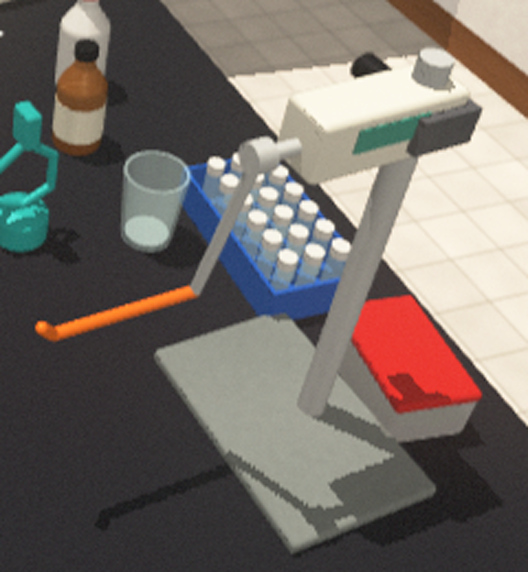

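```bash
python3 -m handwheel '[[0,0,0,0,0,50,1],[0,0,-0.16,60,86,50,1],[0,0,-0.32,100,143,50,1],[0,0,-0.32,140,200,50,1],[0,0,-0.32,175,250,50,1],[0,0,-0.32,210,300,50,1],[0,0,-0.32,245,350,50,1],[0,0,-0.32,280,400,50,1],[0,0,-0.32,308,440,50,1],[0,0,-0.32,308,440,50,1],[0,0,-0.32,308,440,50,1],[0,0,-0.32,308,440,50,1]]' 30
python3 - <<'E'
from h import *
for i in range(16):
    t=robot.read_state()["time"];d=robot.get_image("side");h=cv2.cvtColor(d["image"],cv2.COLOR_RGB2HSV)
    m=cv2.inRange(h,(4,180,120),(13,255,255));m[:, :330]=0
    if i==8: cv2.imwrite("pics/s1.png",d["image"][:,:,::-1])
    v,u=np.nonzero(m); print(round(t,3),len(v),u.min(),u.max(),u.mean().round(1),v.mean().round(1))
snap("top","pics/t1.png")
E
```

```text
time: 2.7
eef_pos: [0.5801, -0.1513, 0.2725]
ee_rot: [0.998, 0.056, -0.0, 0.001]
contact_force: [-0.1, -0.9, -0.1]
gripper_width: 1.0
2.7 328 357 429 385.4 326.7
2.75 427 361 435 396.9 333.5
2.8 437 366 441 402.1 342.2
2.85 454 371 448 407.2 349.9
2.9 456 375 453 411.1 355.1
2.95 468 377 456 413.7 357.4
3.0 477 377 455 413.1 357.1
3.05 459 374 452 410.3 353.9
3.1 447 370 446 405.7 348.0
3.15 434 365 440 400.3 339.9
3.2 401 360 433 394.0 331.6
3.25 327 356 428 383.5 325.1
3.3 318 354 409 381.0 319.0
3.35 311 353 409 380.3 316.8
3.4 310 353 409 380.6 318.7
3.45 318 356 427 383.3 324.1
```

View pics/s1.png

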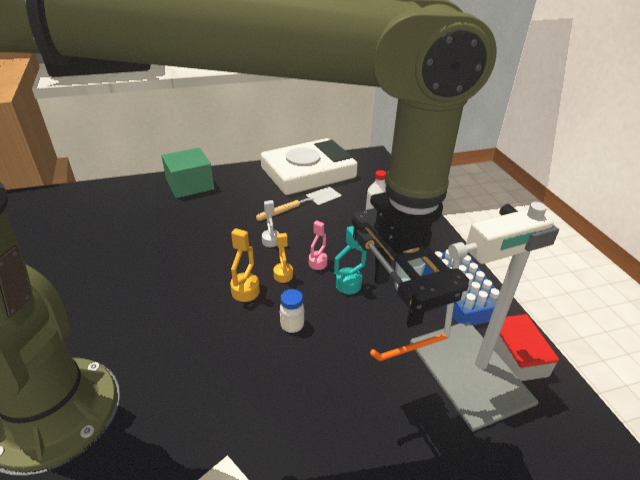

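View pics/t1.png

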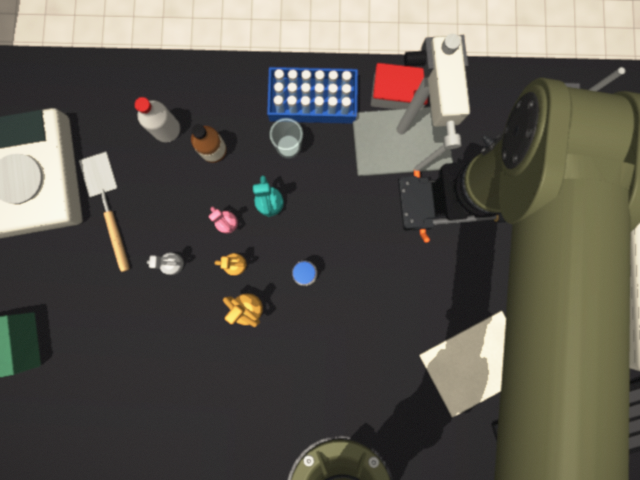

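```bash
python3 -m handwheel '[[0,0,0,0,0,-30,1],[0,0,0,0,0,-57,1],[0,0,0,0,0,-57,1]]'
python3 - <<'E'
from h import *
for i in range(9):
    t=robot.read_state()["time"];d=robot.get_image("side");h=cv2.cvtColor(d["image"],cv2.COLOR_RGB2HSV)
    m=cv2.inRange(h,(4,180,120),(13,255,255));m[:, :330]=0
    v,u=np.nonzero(m); print(round(t,3),len(v),u.min(),u.max(),v.mean().round(1))
print(robot.read_state()["time"])
E
```

```text
time: 3.92
eef_pos: [0.5791, -0.1498, 0.2134]
ee_rot: [0.998, 0.056, -0.002, -0.001]
contact_force: [0.4, 0.3, 0.5]
gripper_width: 1.002
3.925 233 365 401 342.7
3.975 234 360 398 332.2
4.025 230 356 393 324.3
4.075 249 353 393 317.9
4.125 265 353 421 316.7
4.175 247 354 393 317.7
4.225 233 356 394 324.8
4.275 246 360 399 332.2
4.325 242 365 403 342.4
4.375
```

```bash
python3 -m handwheel '[[0,0,0,0,0,0,1],[0,0,0,0,0,0,1],[0,0,0,0,0,-60,1],[0,0,0,0,0,-60,0.5],[0,0,0,0,0,-60,0],[0,0,0,0,0,-60,-0.3],[0,0,0,0,0,-60,-0.5],[0,0,0,0,0,-60,-0.6],[0,0,0,0,0,-60,-0.6],[0,0,0,0,0,-60,-0.6]]' 5
python3 - <<'E'
from h import *
d=snap("side","pics/s2.png")
for i in range(5):
    t=robot.read_state()["time"];d=robot.get_image("side");h=cv2.cvtColor(d["image"],cv2.COLOR_RGB2HSV)
    m=cv2.inRange(h,(4,180,120),(13,255,255));m[:, :330]=0
    v,u=np.nonzero(m); print(round(t,3),len(v),u.min(),u.max(),v.mean().round(1))
cv2.imwrite("pics/s2.png",cv2.resize(d["image"][180:440,340:580,::-1],None,fx=2.2,fy=2.2,interpolation=2))
E
```

```text
time: 5.62
eef_pos: [0.5809, -0.1502, 0.1563]
ee_rot: [0.998, 0.056, 0.0, 0.0]
contact_force: [-0.2, 0.4, 0.8]
gripper_width: 0.288
5.675 163 363 438 332.3
5.725 154 363 436 335.9
5.775 161 363 437 334.5
5.825 159 364 438 335.5
5.875 145 365 437 341.2
```

View pics/s2.png

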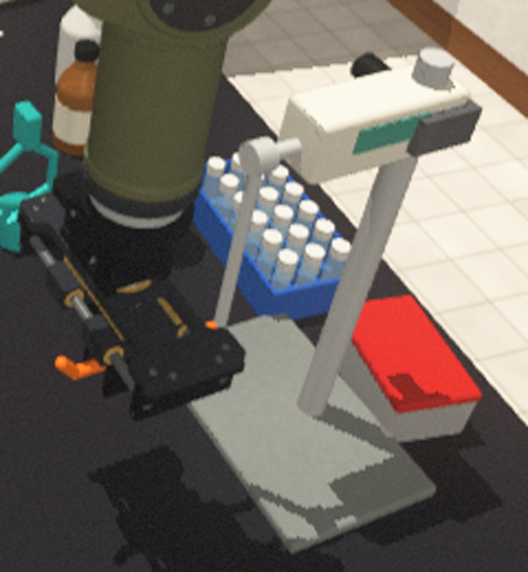

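```bash
python3 -m handwheel '[[0,0,0,0,0,0,-0.7],[0,0,0,0,0,0,-0.75],[0,0,0,0,0,0,-0.75],[0,0,0,0,0,0,-0.75],[0,0,0,0,0,0,-0.75],[0,0,0,0,0,0,-0.75],[0,0,0,0,0,0,-0.6],[0,0,0,0,0,0,-0.4],[0,0,0,0,0,0,0],[0,0,0,0,0,0,0.5],[0,0,0,0,0,0,1],[0,0,0,0,0,0,1]]' 5
python3 - <<'E'
from h import *
for i in range(8):
    t=robot.read_state()["time"];d=robot.get_image("side");h=cv2.cvtColor(d["image"],cv2.COLOR_RGB2HSV)
    m=cv2.inRange(h,(4,180,120),(13,255,255));m[:, :330]=0
    v,u=np.nonzero(m); print(round(t,3),len(v),u.min(),u.max(),v.mean().round(1))
print(robot.read_state()["gripper_width"])
E
```

```text
time: 7.42
eef_pos: [0.5809, -0.1501, 0.1562]
ee_rot: [0.998, 0.056, 0.0, 0.0]
contact_force: [0.1, 0.4, -0.0]
gripper_width: 0.666
7.425 152 364 438 338.1
7.475 158 364 438 339.2
7.525 160 364 438 336.4
7.575 164 364 438 337.4
7.625 158 364 438 342.3
7.675 173 364 438 337.7
7.725 177 364 438 338.5
7.775 176 364 438 338.9
0.9774397807219117
```

Hook is still (tip constant at u=364). Withdraw straight up, out of contact, and verify for over a second.

```bash
python3 -m handwheel '[[0,0,0,0,0,20,1],[0,0,0,0,0,50,1],[0,0,0,0,0,90,1],[0,0,0,0,0,130,1],[0,0,0,-20,40,150,1],[0,0,0,-40,80,150,1],[0,0,-0.05,-60,130,150,1],[0,0,-0.1,-80,190,150,1],[0,0,-0.1,-90,240,150,1],[0,0,-0.1,-95,290,150,1],[0,0,-0.1,-95,340,150,1],[0,0,-0.1,-95,395,150,1]]' 30
python3 - <<'E'
from h import *
U=[]
for i in range(16):
    t=robot.read_state()["time"];d=robot.get_image("top");h=cv2.cvtColor(d["image"],cv2.COLOR_RGB2HSV)
    m=cv2.inRange(h,(4,180,120),(15,255,255));m[:, :380]=0
    v,u=np.nonzero(m);k=np.polyfit(v,u,1); U.append(np.polyval(k,[180,235]))
    if i%3==0:print(round(t,3),len(v),v.min(),v.max(),U[-1].round(1))
u1,u2=np.mean(U,0)
A=plane(d,u1,180,.18);B=plane(d,u2,235,.18);print(A,B,np.arctan2(*(A-B)[[1,0]]))
print("tip",plane(d,u2,v.max()+.5,.195),"rod",plane(d,u1,v.min()-.5,.18))
cv2.imwrite("pics/t3.png",cv2.resize(d["image"][150:260,380:500,::-1],None,fx=5,fy=5,interpolation=2))
d=snap("side","pics/s3.png");cv2.imwrite("pics/s3c.png",cv2.resize(d["image"][230:390,350:480,::-1],None,fx=3.5,fy=3.5,interpolation=2))
d2=snap("top","pics/t3f.png")
E
```

```text
time: 9.32
eef_pos: [0.4861, 0.2461, 0.3082]
ee_rot: [1.0, 0.006, 0.002, 0.0]
contact_force: [0.3, 0.5, 0.4]
gripper_width: 1.006
9.325 414 171 241 [426.8 433.1]
9.475 425 171 241 [426.  432.5]
9.625 418 171 241 [425.8 432. ]
9.775 420 171 241 [426.2 432.6]
9.925 414 171 241 [426.9 433.2]
10.075 410 171 241 [426.8 433.1]
[ 0.64990963 -0.14317343  0.18      ] [ 0.54493858 -0.15496931  0.18      ] 0.1119032602853901
tip [ 0.53129951 -0.15091199  0.195     ] rod [ 0.66835052 -0.14320342  0.18      ]
```

View pics/s3c.png

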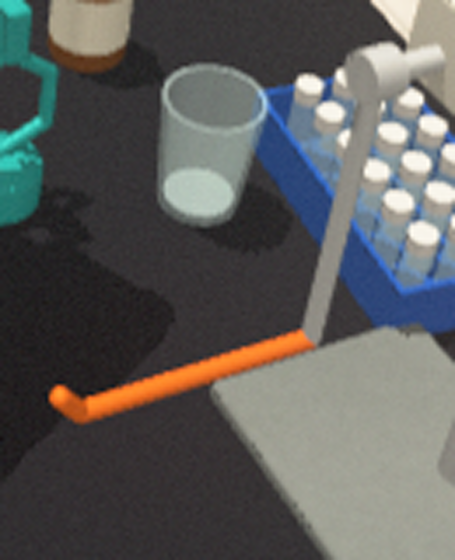

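View pics/t3.png

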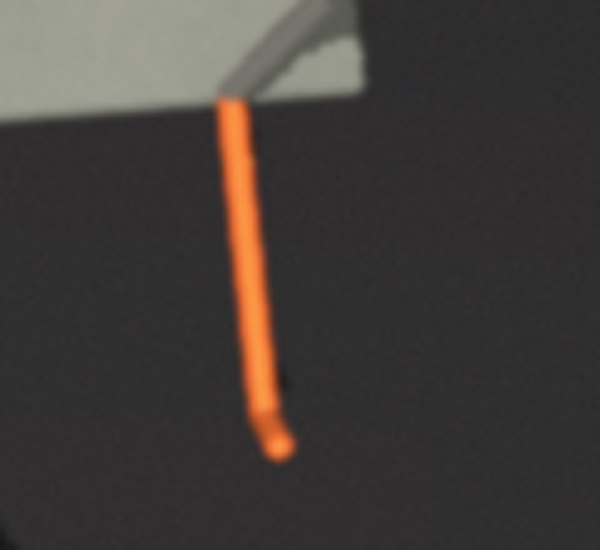

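View pics/s3.png

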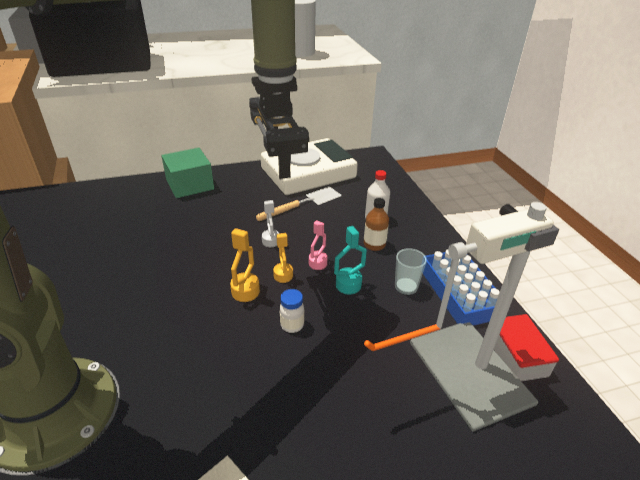

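```bash
python3 - <<'E'
from h import *
ds=robot.get_image("side");dt=robot.get_image("top")
print("bend",tri(ds,(373.4,347.1),dt,(432.6,232.4)))
print("rod",tri(ds,(440,327),dt,(426.6,170)))
print("big top",tri(ds,(241,233),dt,(235,314)))
for n,uv in (("bend",(432.6,232.4)),("rod",(426.6,170))): print(n,plane(dt,*uv,.18))
print(plane(ds,373.4,347.1,.18),plane(ds,440,327,.18))
E
python3 -m handwheel '[[0,0,0,0,-1,-50,1],[0,0,0,0,-1,-100,1],[0,0,0,0,-1,-130,1],[0,0,0,0,-1,-150,1],[0,0,0,0,-1,-150,1]]'
python3 - <<'E'
from h import *
d=snap("side","pics/s4.png");cv2.imwrite("pics/s4c.png",cv2.resize(d["image"][170:310,200:360,::-1],None,fx=4,fy=4,interpolation=2))
E
```

```text
bend [ 0.55016493 -0.15476497  0.18051737]
rod [ 0.67241168 -0.14464034  0.18065836]
big top [0.39139582 0.21102261 0.1757309 ]
bend [ 0.54985243 -0.15479436  0.18      ]
rod [ 0.66933487 -0.14369856  0.18      ]
[ 0.55070162 -0.15441255  0.18      ] [ 0.67592042 -0.14415581  0.18      ]
time: 10.95
eef_pos: [0.4848, 0.2433, 0.1547]
ee_rot: [1.0, 0.007, -0.001, 0.001]
contact_force: [0.2, 0.2, -0.3]
gripper_width: 0.998
```

View pics/s4c.png

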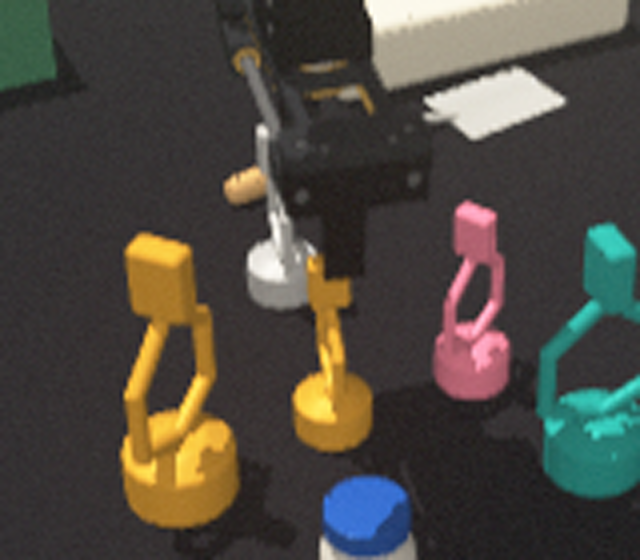

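```bash
python3 -m handwheel '[[0,0,0,1,2,-30,1],[0,0,0,1,2,-50,1],[0,0,0,1,2,-60,1],[0,0,0,1,2,-60,1],[0,0,0,1,2,-60,-0.3],[0,0,0,1,2,-60,-1],[0,0,0,1,2,-60,-1],[0,0,0,1,2,-60,-1],[0,0,0,1,2,-60,-1],[0,0,0,1,2,-60,-1],[0,0,0,1,2,-60,-1],[0,0,0,1,2,-60,-1]]' 30
python3 - <<'E'
from h import *
d=snap("side","pics/s5.png");cv2.imwrite("pics/s5c.png",cv2.resize(d["image"][170:310,200:360,::-1],None,fx=4,fy=4,interpolation=2))
E
```

```text
time: 12.5
eef_pos: [0.4867, 0.2459, 0.0961]
ee_rot: [1.0, 0.007, -0.0, 0.0]
contact_force: [-0.7, 1.7, 0.6]
gripper_width: 0.17
```

View pics/s5c.png

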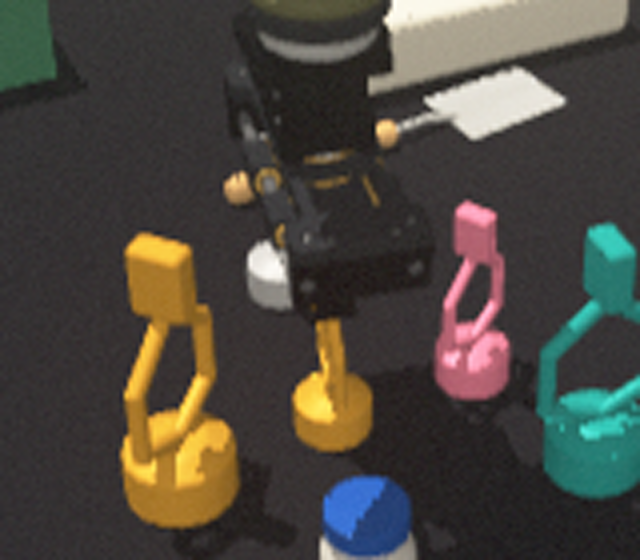

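```bash
python3 -m handwheel '[[0,0,0,0,0,30,-1],[0,0,0,0,0,80,-1],[0,0,0,0,0,130,-1],[0,0,0,0,-40,160,-1],[0,0,0.05,0,-90,160,-1],[0,0,0.1,0,-140,160,-1],[0,0,0.1,0,-190,160,-1],[0,0,0.1,0,-240,160,-1],[0,0,0.1,0,-290,160,-1],[0,0,0.1,0,-330,160,-1],[0,0,0.1,1,-370,160,-1],[0,0,0.1,3,-395,160,-1]]' 30
python3 -m handwheel '[[0,0,0,0,-10,0,-1],[0,0,0,0,-13,-10,-1],[0,0,0,0,-13,-20,-1],[0,0,0,0,-13,-30,-1],[0,0,0,0,-13,-30,-1],[0,0,0,0,-13,-30,-1]]'
python3 - <<'E'
from h import *
d=snap("side","pics/s6.png");cv2.imwrite("pics/s6c.png",cv2.resize(d["image"][220:400,270:480,::-1],None,fx=3.3,fy=3.3,interpolation=2))
d=snap("top","pics/t6.png")
E
```

```text
time: 14.05
eef_pos: [0.4884, -0.1515, 0.2549]
ee_rot: [0.998, 0.055, -0.001, 0.0]
contact_force: [-0.2, 1.0, -3.2]
gripper_width: 0.154
time: 14.8
eef_pos: [0.4887, -0.1642, 0.2251]
ee_rot: [0.998, 0.056, -0.001, 0.0]
contact_force: [0.2, -0.0, -3.0]
gripper_width: 0.156
```

View pics/s6c.png

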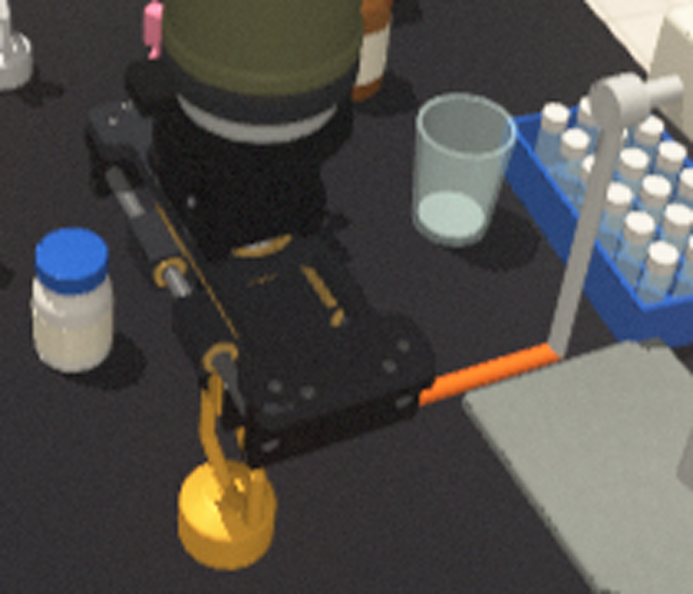

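View pics/t6.png

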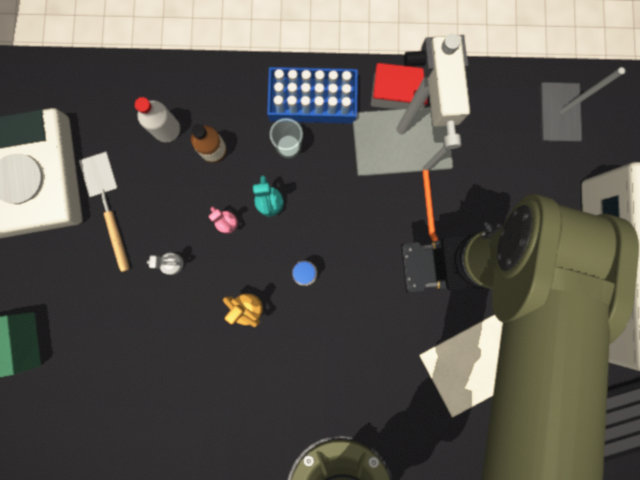

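```bash
python3 -m handwheel '[[0,0,0,0,2.5,-2,-1],[0,0,0,10,4,-2,-1],[0,0,0,25,5,-2,-1],[0,0,0,40,7,-2,-1],[0,0,0,55,8.5,-2,-1],[0,0,0,70,10,-2,-1],[0,0,0,83,12,-2,-1],[0,0,0,95,13,-2,-1],[0,0,0,95,13,-2,-1],[0,0,0,95,13,-2,-1]]'
python3 - <<'E'
from h import *
for i in range(6):
    d=robot.get_image("side");h=cv2.cvtColor(d["image"],cv2.COLOR_RGB2HSV)
    m=cv2.inRange(h,(4,180,120),(13,255,255));m[:, :330]=0
    v,u=np.nonzero(m); print(len(v),u.min(),u.max(),v.mean().round(1))
cv2.imwrite("pics/s7c.png",cv2.resize(d["image"][220:400,320:530,::-1],None,fx=3.3,fy=3.3,interpolation=2))
print(robot.read_state()["contact_force"])
d=snap("top","pics/t7.png");cv2.imwrite("pics/t7c.png",cv2.resize(d["image"][140:280,360:500,::-1],None,fx=4,fy=4,interpolation=2))
E
```

```text
time: 16.15
eef_pos: [0.5834, -0.1516, 0.2233]
ee_rot: [0.998, 0.055, -0.001, 0.001]
contact_force: [-0.2, 0.0, -3.5]
gripper_width: 0.158
234 364 407 341.5
242 364 407 338.8
233 364 407 340.7
239 364 407 340.1
239 364 407 340.9
238 364 407 340.6
[ 0.08384091 -0.0143177  -3.4034237 ]
```

View pics/s7c.png

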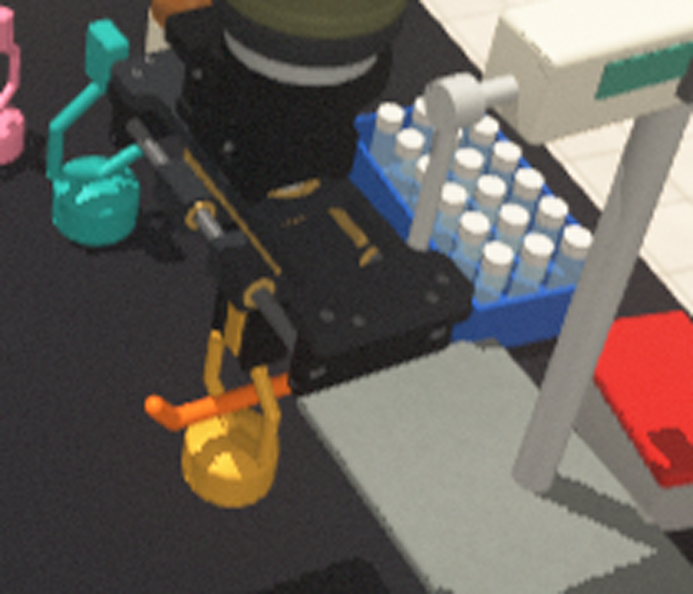

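View pics/t7c.png

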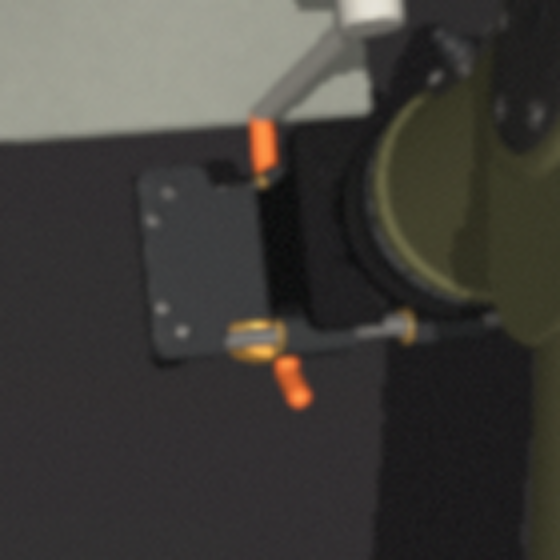

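The arm now passes through the eye: the tip is at crop (155,408) on the near side and the bar runs between the eye's two sides. The hook is still. Lowering.

```bash
python3 -m handwheel '[[0,0,0,0,0,-8,-1],[0,0,0,0,0,-16,-1],[0,0,0,0,0,-24,-1],[0,0,0,0,0,-28,-1],[0,0,0,0,0,-30,-1],[0,0,0,0,0,-30,-1]]'
python3 -m handwheel '[[0,0,0,0,0,-1.5,-1],[0,0,0,0,0,-3,-1],[0,0,0,0,0,-3,-1]]'
```

```text
time: 17.25
eef_pos: [0.5836, -0.1516, 0.1936]
ee_rot: [0.998, 0.055, -0.001, 0.001]
contact_force: [-0.1, -0.4, -4.4]
gripper_width: 0.16
time: 17.62
eef_pos: [0.584, -0.1517, 0.1913]
ee_rot: [0.998, 0.055, -0.0, 0.001]
contact_force: [0.1, -0.4, -0.9]
gripper_width: 0.157
```

```bash
python3 -m handwheel '[[0,0,0,0,0,-1,-1],[0,0,0,0,0,-1,-1],[0,0,0,0,0,-1,-0.6],[0,0,0,0,0,-1,-0.55],[0,0,0,0,0,-1,-0.4],[0,0,0,0,0,-1,0],[0,0,0,0,0,-1,0.3],[0,0,0,0,0,-1,0.3],[0,0,0,0,0,-1,0.3]]'
python3 - <<'E'
from h import *
for i in range(6):
    d=robot.get_image("side");h=cv2.cvtColor(d["image"],cv2.COLOR_RGB2HSV)
    m=cv2.inRange(h,(4,180,120),(13,255,255));m[:, :330]=0
    v,u=np.nonzero(m); print(len(v),u.min(),u.max(),v.mean().round(1))
cv2.imwrite("pics/s8c.png",cv2.resize(d["image"][220:400,320:530,::-1],None,fx=3.3,fy=3.3,interpolation=2))
print(robot.read_state()["contact_force"])
E
```

```text
time: 18.75
eef_pos: [0.5839, -0.1517, 0.1902]
ee_rot: [0.998, 0.055, -0.0, 0.001]
contact_force: [0.1, -0.0, -0.1]
gripper_width: 0.62
178 364 397 341.5
171 364 392 343.7
176 364 397 340.8
178 364 398 340.8
172 364 398 343.5
174 364 398 339.8
[ 0.37914952  0.11024682 -0.12016676]
```

View pics/s8c.png

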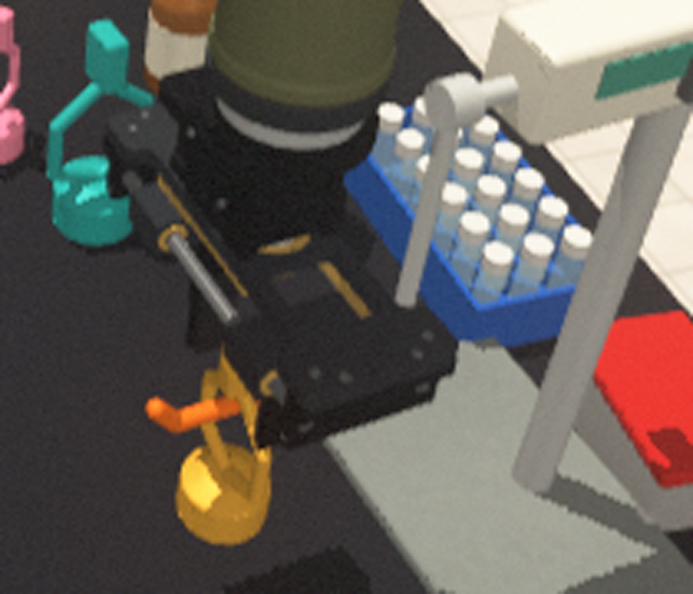

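Released and hanging; wrist force about 0. Now I'll raise the gripper straight up, with the fingers staying astride the tab, and move away towards the robot.

```bash
python3 -m handwheel '[[0,0,0,0,0,10,0.6],[0,0,0,0,0,30,0.6],[0,0,0,0,0,60,0.6],[0,0,0,0,0,100,0.6],[0,0,0,0,0,140,0.6],[0,0,0,-40,20,150,0.6],[0,0,0,-80,60,150,0.6],[0,0,0,-100,110,150,0.6],[0,0,0,-100,160,150,0.6],[0,0,0,-100,160,150,0.6],[0,0,0,-100,160,150,0.6],[0,0,0,-100,160,150,0.6]]'
python3 - <<'E'
from h import *
for i in range(14):
    t=robot.read_state()["time"];d=robot.get_image("side");h=cv2.cvtColor(d["image"],cv2.COLOR_RGB2HSV)
    m=cv2.inRange(h,(16,150,70),(28,255,255));m[:, :330]=0
    v,u=np.nonzero(m); print(round(t,2),len(v),u.min(),u.max(),v.min(),v.max(),u.mean().round(1))
cv2.imwrite("pics/s9.png",d["image"][:,:,::-1])
d=snap("top","pics/t9.png")
cv2.imwrite("pics/t9c.png",cv2.resize(d["image"][140:280,360:500,::-1],None,fx=4,fy=4,interpolation=2))
E
```

```text
time: 20.55
eef_pos: [0.4842, 0.0067, 0.3406]
ee_rot: [0.999, 0.054, -0.0, 0.001]
contact_force: [-1.0, -0.6, 0.3]
gripper_width: 0.8
20.55 1171 330 402 171 384 389.2
20.6 1172 330 402 171 384 389.5
20.65 1166 373 403 320 385 389.6
20.7 1174 330 403 171 385 389.6
20.75 1173 330 403 173 385 389.6
20.8 1173 330 402 173 385 389.6
20.85 1162 373 402 320 385 389.5
20.9 1171 373 402 320 384 389.4
20.95 1170 373 402 320 384 389.2
21.0 1169 373 402 320 384 389.1
21.05 1159 330 402 172 383 388.8
21.1 1158 373 402 319 383 388.8
21.15 1158 373 402 319 383 388.7
21.2 1161 372 402 319 383 388.7
```

View pics/s9.png

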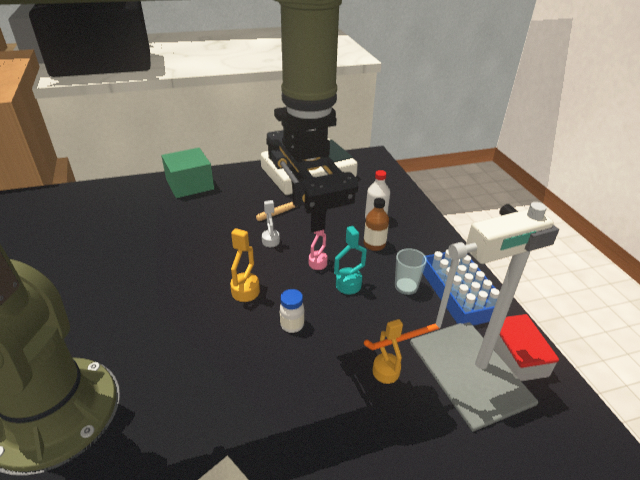

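View pics/t9c.png

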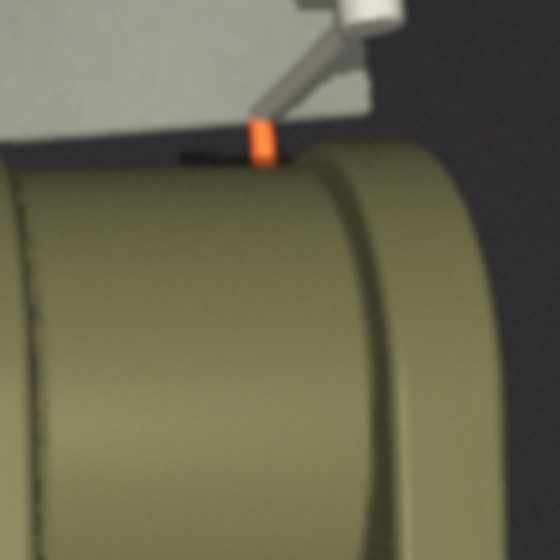

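Run:
```python
from h import *
d=robot.get_image("side")
print("expect base/top",proj(d,(.584,-.151,.094)),proj(d,(.584,-.151,.222)))
cv2.imwrite("pics/s10c.png",cv2.resize(d["image"][300:400,350:450,::-1],None,fx=5.5,fy=5.5,interpolation=2))
```

```text
expect base/top [386.00791482 373.66423502] [394.56595771 323.78141359]
```

View pics/s10c.png

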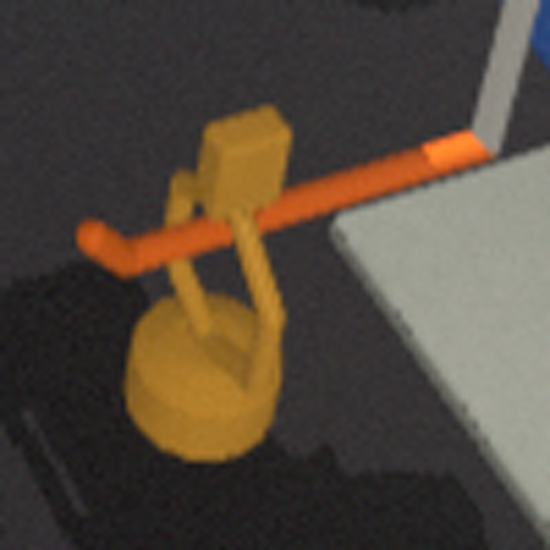

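Observed tab top (394.9, 322.2) and base (about 387, 374) match the values projected for an upright weight at hook_home, (394.6, 323.8) and (386.0, 373.7), to within 2 px.

```bash
python3 -c "
from bench import robot
s=robot.read_state();print(s['time'],s['contact_force']);print(robot.sign_off())"
```

```text
21.35 [-0.18858127  0.46532317  0.43162006]
the job is handed in; nothing more can be done
None
```

I steadied the hook, hung the smaller brass weight by its eye on the orange arm, and handed the job in at 21.35 s. No verdict is reported.

- **Steadying:** I lowered the open jaws around the arm as it passed the middle, closed them gently to stop the swing, then opened and withdrew straight up. With the gripper away, the arm stayed within about 1 px (roughly 0.01 rad) for about 0.75 s of camera frames. The brass weight was still standing when I next looked, more than a second later.
- **Hanging:** I gripped the brass weight by its tab, passed the eye over the tip, lowered it until the arm took the load, let go and moved well clear.
- **Last checks:** In the side view the weight's top and base lie within 2 px of where an upright weight at hook_home should appear. Its remaining movement was about 1 px over 0.65 s. The wrist force was near zero, at noise level.
- **Steel weight:** It looks to be standing in the same place as at the start in the last side view.
- **Not checked:** The last top view was no help for the weight, because the robot arm hid it; the final position check rests on the side camera alone. No other check failed or disagreed.

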